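Meter a few seed tins from a tipping bin onto the scale

TASK

Two black tipping bins stand on the seed counter. Take the one full of small rectangular tins, which empties onto the spring scale: ease it up by its rear bar, without jerking, until the first tin slides off, and hold it about there until two to four of its six tins lie in the scale pan. Then lower it back to level without dropping it and let go; leave the other bin, with the round tins, alone.

Things in the scene. Friction and masses are not known exactly. Their poses are not given: they have to be found in the camera images.
- bin (a joint): Tilt of the rectangular tins' bin (rad): 0 level, grows as its rear rises, stop 0.65. Open black bin 213 x 72 x 66 mm on a wooden stand, hinged at its open lip, which points away from the robot; falls back if let go. Six tins in single file, 30 x 54 x 22 mm, 60 g each: the front three slide at 0.1 to 0.38 rad (friction varies), the rear three, on floor sloping back, 0.17 rad later.
- bin_grip (a point): Middle of that bin's rear bar, to be gripped: level steel bar 12 mm thick, 60 mm long, 8 mm arms at its ends, 37 mm behind the rear wall, 221 mm above the table when level, free below. Turns with the bin: x along the bin to its lip, y along the bar, z up. The hinge axis (along y) lies 235 mm ahead (+x) and 36 mm below. The bar may turn between the fingers.
- scale (a joint): How far the scale's pan has sunk (m): 0 empty, about 0.0048 for each tin in it (0.0144 for three); the dial's needle turns one tick (30 degrees) per tin. White spring scale; the pan is an open steel tray 135 x 150 mm, 40 mm deep, rim 112 mm above the table, just below that bin's lip.
- other_bin (a joint): Tilt of the other bin (rad), 0 level; alike, but it holds four round tins and stands before a wooden tray. Not to be tipped. Either may be on the left.
Things that resemble listed ones, but are neither listed nor needed, are in the scene too. Leave any green or turquoise look-alike of the part that bears scale alone.

How it is judged:
By the outcome, as a careful person would: the job done as asked, in the order asked, and still so for the second after the job is handed in, with the robot touching nothing.
It also fails if it takes over 51 s, if anything falls off the work surface, if the arm or the gripper's body presses on something with over 40 N, if the wrist force passes 120 N, or if a joint passes its speed limit or range.

ROBOT

A 7-joint arm with a two-finger parallel gripper is mounted at the origin on the work surface. World frame = base frame: x ahead of the robot, y to its left, z up, the work surface at z = 0. Lengths are in mm, angles in rad, forces in N, time in s.
With the tool pointing down it reaches from about 425 to 875 mm from the base axis. Payload 9.9 kg.
Tool frame: the origin (TCP) lies at the very end of the fingers, on their centre line; the grasp point (between the pads) lies env.grip_depth behind it (env.grip_depth is the distance from the TCP to the grasp point, in mm); z points along the fingers, y is the line along which they close (so a half turn about z gives the same grasp; the last joint's range is limited). The gripper opens to 85 mm and grips with 20 to 120 N. Pads are 22 mm wide; open, the fingers measure 114 mm over their backs; the gripper's body (76 mm by 85 mm) begins 54 mm behind the grasp point. The pads swing forward as they close: fully open they stand 13 mm farther back than shut.
Start: joints at [-1.293, 0.576, 0.025, 1.437, -0.015, 1.129, -0.057], TCP at [238.915, 631.307, 231.289] pointing down, gripper open.
Joint ranges: [-2.76, 2.76], [-0.34, 2.15], [-1.52, 1.57], [0.19, 2.46], [-1.09, 4.23], [0.17, 1.99], [-2.82, 2.82]. Speed limits (rad/s): [2.22, 2.22, 3.01, 3.01, 3.14, 3.14, 3.14].

INTERFACE

Orientations are given as a 3x3 rotation matrix whose columns are the frame's x, y, z axes.
In Python, from plant import env gives the robot as it stands.
- The arm moves only by the tool drive_tool, never from a script. Its argument "deltas" is a list of rows, each an object of numbers: "fingers": the opening in per cent of the stroke, from 0 (shut) to 100 (fully open); "tx", "ty", "tz": the shift along the tool's x, y, z in cm; "wx", "wy", "wz": the turn, a rotation vector about the tool's x, y, z in rad. A call has 1 to 8 rows; each row shifts and turns the commanded pose from where the row before left it, along the tool's axes as they then stand; what a row does not reach is not made up. A row lasts 1/12 s, in which the tool goes at most 41.7 mm and 7.16 degrees, less where a joint would pass 70% of its speed; a pose out of reach is approached as far as the arm can. A call with a gripper value outside its range is refused whole. The fingers move at their own pace and stop on an object; the grip force is fixed at half the most. Time passes only in rows, so rows that do not move let the fingers close. It gives the time, the measured TCP pose, the force, the opening and the grip force at its end, in the units of the state.
- env.get_state(): the state, without advancing time (a new reading comes with each control period).
- env.camera(name): name is "scene" or "top"; returns (picture, depth): 420x560x3 uint8, red, green, blue; 420x560 float32, mm along the optical axis (not along the pixel's ray), 0 where there is no reading.
- env.camera_info(name): a dict with "fx", "fy", "cx", "cy" (pixels), "distortion" ([k1, k2, p1, p2, k3] as OpenCV has them; the pictures are not rectified), "extrinsics" (4x4, takes a point from world to camera coordinates). Camera axes: x right, y up, looking along -z (the intrinsics and any distortion apply to the point x, -y, -z); pixel columns grow to the right and rows downward; lengths in mm; the calibration is good to about 2 mm. A picture is of the moment at which its call begins. camera_info takes no time and is no camera call.
- env.job_done(): hands the job in; it is judged then, once.
The state is a dict: "time": time; "joints": joint angles; "joint_vel": joint speeds; "joint_torque": joint torques, N m; "ee_pos": TCP position; "orientation": TCP orientation; "ft_force": force on the tool from outside, world axes, zero at the start; "moment": the same for the moment, N m; "grip_width": finger opening in mm; "grip_force": force on a finger pad.
Only numpy, scipy, OpenCV 4.12 (cv2) and the standard library are available. Lean on these libraries where they do the work, as an engineer would, in place of code of your own. Each camera call takes 0.05 s, during which the arm holds its last target. There are 200 camera calls.

## Working session

There is one attempt and no reset: what is moved stays moved. The work goes in short steps, Python scripts to look and compute and a tool call to move; the robot and the scene stay as the last step left them, time stands still between calls to the robot, and variables do not carry over. Pictures are saved under pics/ and viewed, at most 10 in all, crops included, and the job is handed in when it is done.

Besides the shell and the picture viewer there is one more tool, called after "Emit:" as name(argument=value, ...) on one line, values as JSON. drive_tool: Moves the arm, as the interface text tells. Its arguments: {"type":"object","properties":{"deltas":{"type":"array"}},"required":["deltas"]}

```bash
mkdir -p pics; cat > h.py <<'E'
import numpy as np,cv2
from plant import env
def look(n,f):
    p,d=env.camera(n); cv2.imwrite('pics/'+f+'.png',p[:,:,::-1]); np.savez('pics/'+f,p=p,d=d); return p,d
def pts(n,d,uv):
    i=env.camera_info(n);K=np.array([[i['fx'],0,i['cx']],[0,i['fy'],i['cy']],[0,0,1.]])
    uv=np.atleast_2d(uv).astype(float);q=cv2.undistortPoints(uv[:,None],K,np.array(i['distortion']))[:,0]
    z=d[uv[:,1].astype(int),uv[:,0].astype(int)]
    c=np.c_[q[:,0]*z,-q[:,1]*z,-z,np.ones(len(z))]
    return (np.linalg.inv(np.array(i['extrinsics']))@c.T).T[:,:3]
E
python3 - <<'E'
from h import *
a,_=look('scene','s0');b,_=look('top','t0')
cv2.imwrite('pics/st0.png',cv2.resize(np.vstack([a,b])[:,:,::-1],None,fx=.71,fy=.71))
s=env.get_state();print(env.grip_depth,s['time'],s['orientation'],s['ft_force'],s['grip_width'])
E
```

```text
18.700000000000003 0.1 [[-9.35262987e-01  3.53953291e-01 -4.61493383e-04]
 [ 3.53953583e-01  9.35261894e-01 -1.43199614e-03]
 [-7.52425719e-05 -1.50264023e-03 -9.99998868e-01]] [ 0.35550264 -0.02817431 -0.19332166] 85.49606926960418
```

View pics/s0.png

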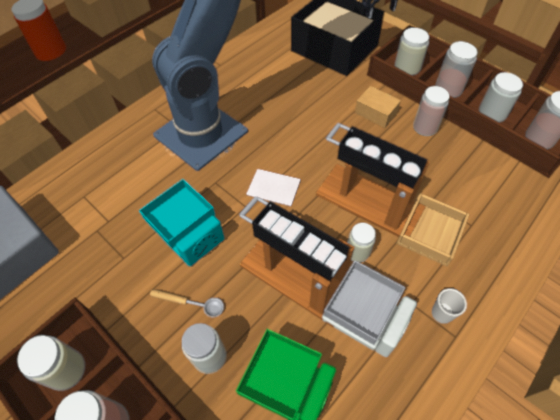

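View pics/t0.png

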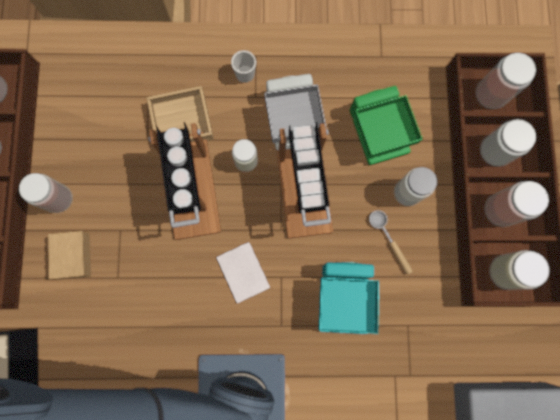

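Scene view: rectangular-tin bin at scene (300,240) / top (308,165), with its bar at top (317,222) and the steel scale at top (295,110). The things it could be mistaken for are the round-tin bin at top (178,170) with the wooden tray at (180,115), the green look-alike at (385,125) and the turquoise one at (350,300). I choose the bin at top (308,165) and check it in a crop.

```bash
cat >> h.py <<'E'
def plane(n,uv,z):
    i=env.camera_info(n);K=np.array([[i['fx'],0,i['cx']],[0,i['fy'],i['cy']],[0,0,1.]])
    uv=np.atleast_2d(uv).astype(float);q=cv2.undistortPoints(uv[:,None],K,np.array(i['distortion']))[:,0]
    T=np.linalg.inv(np.array(i['extrinsics']));r=np.c_[q[:,0],-q[:,1],-np.ones(len(q))]@T[:3,:3].T;o=T[:3,3]
    return o+r*((z-o[2])/r[:,2])[:,None]
E
python3 - <<'E'
from h import *
t=np.load('pics/t0.npz');p,d=t['p'],t['d'];s=np.load('pics/s0.npz')
A=cv2.resize(p[65:245,255:355],None,fx=3.3,fy=3.3,interpolation=2)
B=cv2.resize(s['p'][180:330,230:430],None,fx=2,fy=2)
C=np.zeros((600,740,3),np.uint8);C[:A.shape[0],:330]=A;C[:300,335:735]=B
cv2.imwrite('pics/c0.png',C[:,:,::-1])
v,u=np.mgrid[185:240,285:345];uv=np.c_[u.ravel(),v.ravel()]
P=pts('top',d,uv);m=(P[:,2]>195)&(P[:,2]<245)
rgb=p[uv[:,1],uv[:,0]].astype(int)
for q,w,c in zip(uv[m],P[m],rgb[m]):
    if q[1]>=203 : print(q,w.round(),c)
E
```

```text
[298 203] [ 496. -145.  197.] [33 22 16]
[299 203] [ 490. -146.  229.] [29 27 29]
[300 203] [ 489. -148.  234.] [45 45 44]
[302 203] [ 493. -154.  210.] [158 157 157]
[303 203] [ 493. -157.  213.] [200 200 198]
[304 203] [ 493. -159.  214.] [213 211 209]
[305 203] [ 492. -161.  215.] [216 210 205]
[306 203] [ 493. -164.  211.] [215 207 202]
[307 203] [ 492. -166.  216.] [217 207 203]
[308 203] [ 494. -169.  209.] [216 206 202]
[309 203] [ 493. -172.  210.] [215 206 202]
[310 203] [ 494. -174.  209.] [215 206 202]
[311 203] [ 494. -177.  208.] [216 207 203]
[312 203] [ 493. -179.  211.] [216 206 202]
[313 203] [ 494. -181.  209.] [216 206 202]
[314 203] [ 493. -184.  210.] [217 208 204]
[315 203] [ 494. -187.  208.] [218 208 204]
[316 203] [ 493. -189.  210.] [217 207 203]
[317 203] [ 494. -191.  209.] [218 209 205]
[318 203] [ 494. -194.  208.] [215 207 203]
[319 203] [ 493. -196.  213.] [214 205 202]
[320 203] [ 493. -199.  211.] [204 195 192]
[321 203] [ 494. -202.  206.] [174 168 164]
[322 203] [ 493. -203.  213.] [148 145 143]
[323 203] [ 494. -206.  207.] [128 129 128]
[326 203]
[... 16361 characters left out ...]
7 224] [ 439. -189.  226.] [155 143 136]
[318 224] [ 439. -192.  222.] [155 140 132]
[319 224] [ 438. -193.  232.] [157 138 128]
[320 224] [ 439. -197.  222.] [156 136 125]
[321 224] [ 439. -199.  222.] [156 132 120]
[304 225] [ 437. -158.  222.] [149 126 114]
[305 225] [ 436. -160.  226.] [152 141 136]
[306 225] [ 437. -162.  225.] [151 144 139]
[307 225] [ 437. -165.  224.] [150 143 140]
[308 225] [ 437. -167.  223.] [150 141 137]
[309 225] [ 436. -170.  226.] [151 139 136]
[310 225] [ 437. -172.  224.] [152 139 132]
[311 225] [ 436. -174.  225.] [153 135 127]
[312 225] [ 437. -177.  219.] [151 129 120]
[313 225] [ 437. -180.  222.] [151 126 114]
[305 226] [ 434. -160.  223.] [152 123 104]
```

View pics/c0.png

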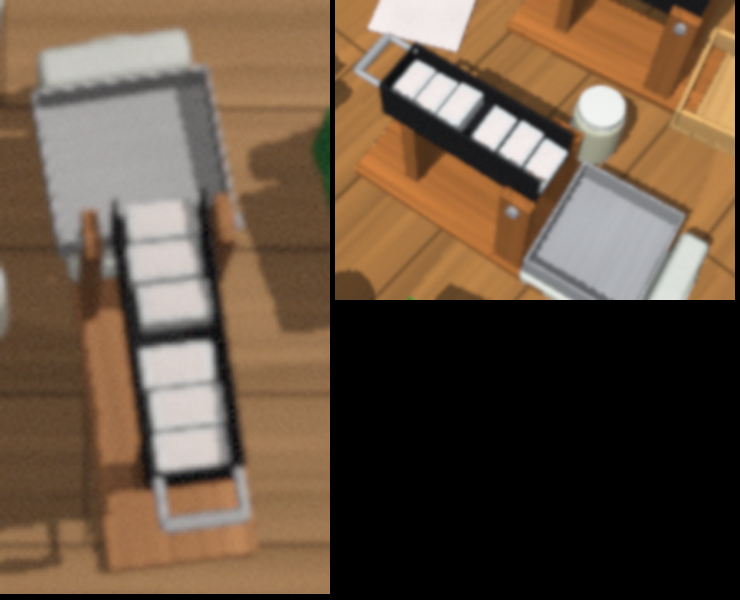

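Crop: six white tins in the bin at c0 (175,340), its rear bar at (205,520), and the steel pan at (120,140) under its lip. The choice is confirmed. The bar centre is about (442.5, -188), yaw 0.115.

Emit:
drive_tool(deltas=[{"tz": -1.5, "wz": 0.11, "fingers": 40}, {"tz": -1.5, "wz": 0.12, "fingers": 40}, {"tz": -1.5, "wz": 0.12, "fingers": 40}, {"tz": -1.5, "wz": 0.12, "fingers": 40}, {"tz": -1.5, "wz": 0.12, "fingers": 40}, {"tz": -1.5, "wz": 0.12, "fingers": 40}, {"tz": -1.5, "wz": 0.12, "fingers": 40}, {"tz": -1.0, "wz": 0.12, "fingers": 40}])

```text
$.deltas[0]: bad value
```

```bash
cat >> h.py <<'E'
from scipy.spatial.transform import Rotation as Ro
A=.115
def goal(p,yaw=A):
    s=env.get_state();R=np.array(s['orientation']);c,q=np.cos(yaw),np.sin(yaw)
    G=np.array([[-q,c,0],[c,q,0],[0,0,-1.]])
    print('t',round(s['time'],2),'pos',np.round(s['ee_pos'],1),'d(cm) tool',np.round(R.T@(np.array(p)-s['ee_pos'])/10,2),'in goal frame',np.round(G.T@(np.array(p)-s['ee_pos'])/10,2),'w',np.round(Ro.from_matrix(R.T@G).as_rotvec(),3),'F',np.round(s['ft_force'],1),'grip',round(s['grip_width'],1),round(s['grip_force'],1))
E
python3 -c "
from h import *
goal([442.5,-188,330])"
```

```text
t 0.1 pos [238.8 630.9 230.5] d(cm) tool [-48.04 -69.39  -9.84] in goal frame [-83.69  10.84  -9.95] w [-1.000e-03  1.000e-03  1.094e+00] F [ 0.4 -0.  -0.2] grip 85.5 0.0
```

Emit:
drive_tool(deltas=[{"fingers": 40, "tx": 0, "ty": 0, "tz": -1.5, "wx": 0, "wy": 0, "wz": 0.12}, {"fingers": 40, "tx": 0, "ty": 0, "tz": -1.5, "wx": 0, "wy": 0, "wz": 0.12}, {"fingers": 40, "tx": 0, "ty": 0, "tz": -1.5, "wx": 0, "wy": 0, "wz": 0.12}, {"fingers": 40, "tx": 0, "ty": 0, "tz": -1.5, "wx": 0, "wy": 0, "wz": 0.12}, {"fingers": 40, "tx": 0, "ty": 0, "tz": -1.5, "wx": 0, "wy": 0, "wz": 0.12}, {"fingers": 40, "tx": 0, "ty": 0, "tz": -1.5, "wx": 0, "wy": 0, "wz": 0.12}, {"fingers": 40, "tx": 0, "ty": 0, "tz": -1, "wx": 0, "wy": 0, "wz": 0.12}, {"fingers": 40, "tx": 0, "ty": 0, "tz": 0, "wx": 0, "wy": 0, "wz": 0.12}])

```text
time: 0.77
ee_pos: [239.2, 631.9, 333.5]
orientation: [[-0.241, 0.971, 0.001], [0.971, 0.241, 0.003], [0.002, 0.002, -1.0]]
ft_force: [-0.3, 0.6, -0.1]
grip_width: 34.1
grip_force: 0.0
```

Emit:
drive_tool(deltas=[{"fingers": 40, "tx": -3, "ty": 2.5, "tz": 0, "wx": 0, "wy": 0, "wz": 0.065}, {"fingers": 40, "tx": -3, "ty": 2.5, "tz": 0, "wx": 0, "wy": 0, "wz": 0.065}, {"fingers": 40, "tx": -3, "ty": 2.5, "tz": 0, "wx": 0, "wy": 0, "wz": 0}, {"fingers": 40, "tx": -3, "ty": 2.5, "tz": 0, "wx": 0, "wy": 0, "wz": 0}, {"fingers": 40, "tx": -3, "ty": 2.5, "tz": 0, "wx": 0, "wy": 0, "wz": 0}, {"fingers": 40, "tx": -3, "ty": 2.5, "tz": 0, "wx": 0, "wy": 0, "wz": 0}, {"fingers": 40, "tx": -3, "ty": 2.5, "tz": 0, "wx": 0, "wy": 0, "wz": 0}, {"fingers": 40, "tx": -3, "ty": 2.5, "tz": 0, "wx": 0, "wy": 0, "wz": 0}])

```text
time: 1.43
ee_pos: [471.8, 421.0, 331.0]
orientation: [[-0.119, 0.993, -0.001], [0.993, 0.119, -0.0], [-0.0, -0.001, -1.0]]
ft_force: [1.8, 1.6, 0.2]
grip_width: 34.3
grip_force: 0.0
```

Emit:
drive_tool(deltas=[{"fingers": 40, "tx": -3.7, "ty": 0, "tz": 0, "wx": 0, "wy": 0, "wz": 0}, {"fingers": 40, "tx": -3.7, "ty": 0, "tz": 0, "wx": 0, "wy": 0, "wz": 0}, {"fingers": 40, "tx": -3.7, "ty": 0, "tz": 0, "wx": 0, "wy": 0, "wz": 0}, {"fingers": 40, "tx": -3.7, "ty": 0, "tz": 0, "wx": 0, "wy": 0, "wz": 0}, {"fingers": 40, "tx": -3.7, "ty": 0, "tz": 0, "wx": 0, "wy": 0, "wz": 0}, {"fingers": 40, "tx": -3.7, "ty": 0, "tz": 0, "wx": 0, "wy": 0, "wz": 0}, {"fingers": 40, "tx": -3.7, "ty": 0, "tz": 0, "wx": 0, "wy": 0, "wz": 0}, {"fingers": 40, "tx": -3.7, "ty": 0, "tz": 0, "wx": 0, "wy": 0, "wz": 0}])

```text
time: 2.1
ee_pos: [505.7, 126.8, 331.2]
orientation: [[-0.119, 0.993, -0.0], [0.993, 0.119, -0.0], [0.0, -0.0, -1.0]]
ft_force: [1.1, -0.8, 0.3]
grip_width: 34.4
grip_force: 0.0
```

```bash
python3 -c "
from h import *
goal([442.5,-188,330])"
```

```text
t 2.1 pos [505.7 126.8 331.2] d(cm) tool [-30.51 -10.02   0.12] in goal frame [-30.55  -9.89   0.12] w [-0.    -0.     0.004] F [ 1.1 -0.8  0.3] grip 34.4 0.0
```

Emit:
drive_tool(deltas=[{"fingers": 40, "tx": -3.8, "ty": -1.25, "tz": 0, "wx": 0, "wy": 0, "wz": 0.004}, {"fingers": 40, "tx": -3.8, "ty": -1.25, "tz": 0, "wx": 0, "wy": 0, "wz": 0}, {"fingers": 40, "tx": -3.8, "ty": -1.25, "tz": 0, "wx": 0, "wy": 0, "wz": 0}, {"fingers": 40, "tx": -3.8, "ty": -1.25, "tz": 0, "wx": 0, "wy": 0, "wz": 0}, {"fingers": 40, "tx": -3.8, "ty": -1.25, "tz": 0, "wx": 0, "wy": 0, "wz": 0}, {"fingers": 40, "tx": -3.8, "ty": -1.25, "tz": 0, "wx": 0, "wy": 0, "wz": 0}, {"fingers": 40, "tx": -3.8, "ty": -1.25, "tz": 0, "wx": 0, "wy": 0, "wz": 0}, {"fingers": 40, "tx": -3.8, "ty": -1.25, "tz": 0, "wx": 0, "wy": 0, "wz": 0}])

```text
time: 2.77
ee_pos: [440.8, -186.5, 331.3]
orientation: [[-0.115, 0.993, 0.0], [0.993, 0.115, 0.0], [0.0, 0.0, -1.0]]
ft_force: [1.3, 0.7, -0.2]
grip_width: 34.0
grip_force: 0.0
```

Emit:
drive_tool(deltas=[{"fingers": 40, "tx": 0, "ty": 0, "tz": 2, "wx": 0, "wy": 0, "wz": 0}, {"fingers": 40, "tx": 0, "ty": 0, "tz": 2, "wx": 0, "wy": 0, "wz": 0}, {"fingers": 40, "tx": 0, "ty": 0, "tz": 2, "wx": 0, "wy": 0, "wz": 0}, {"fingers": 40, "tx": 0, "ty": 0, "tz": 1.5, "wx": 0, "wy": 0, "wz": 0}, {"fingers": 40, "tx": 0, "ty": 0, "tz": 0.7, "wx": 0, "wy": 0, "wz": 0}, {"fingers": 40, "tx": 0, "ty": 0, "tz": 0, "wx": 0, "wy": 0, "wz": 0}])

```text
time: 3.27
ee_pos: [440.9, -184.5, 248.0]
orientation: [[-0.115, 0.993, -0.003], [0.993, 0.115, 0.001], [0.001, -0.003, -1.0]]
ft_force: [-0.3, 1.2, 0.2]
grip_width: 34.0
grip_force: 0.0
```

```bash
python3 -c "
from h import *
goal([442.5,-188,202])
a,_=look('scene','s1');b,_=look('top','t1')
A=cv2.resize(a[120:320,200:420],None,fx=1.8,fy=1.8);B=cv2.resize(b[90:290,230:430],None,fx=1.8,fy=1.8)
cv2.imwrite('pics/c1.png',np.hstack([A,B])[:,:,::-1])"
```

```text
t 3.27 pos [ 440.9 -184.5  248. ] d(cm) tool [-0.37  0.13  4.6 ] in goal frame [-0.37  0.12  4.6 ] w [-0.003 -0.001 -0.   ] F [-0.3  1.2  0.2] grip 34.0 0.0
```

View pics/c1.png

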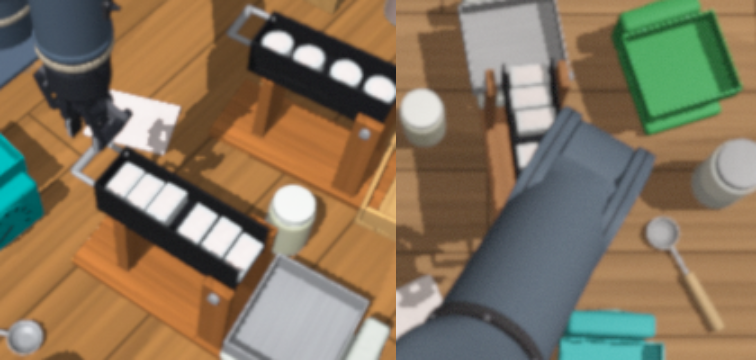

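The picture shows the fingers straddling the bar from above at c1 (105,135), with the bin still level. I descend slowly.

Emit:
drive_tool(deltas=[{"fingers": 40, "tx": -0.3, "ty": 0.1, "tz": 0.8, "wx": 0, "wy": 0, "wz": 0}, {"fingers": 40, "tx": 0, "ty": 0, "tz": 1, "wx": 0, "wy": 0, "wz": 0}, {"fingers": 40, "tx": 0, "ty": 0, "tz": 1, "wx": 0, "wy": 0, "wz": 0}, {"fingers": 40, "tx": 0, "ty": 0, "tz": 1, "wx": 0, "wy": 0, "wz": 0}, {"fingers": 40, "tx": 0, "ty": 0, "tz": 0.8, "wx": 0, "wy": 0, "wz": 0}, {"fingers": 40, "tx": 0, "ty": 0, "tz": 0, "wx": 0, "wy": 0, "wz": 0}])

```text
time: 3.87
ee_pos: [442.8, -187.6, 202.3]
orientation: [[-0.115, 0.993, -0.001], [0.993, 0.115, 0.0], [0.0, -0.001, -1.0]]
ft_force: [-0.1, -1.1, -0.2]
grip_width: 34.5
grip_force: 0.0
```

Emit:
drive_tool(deltas=[{"fingers": 25, "tx": 0, "ty": 0, "tz": 0, "wx": 0, "wy": 0, "wz": 0}, {"fingers": 22, "tx": 0, "ty": 0, "tz": 0, "wx": 0, "wy": 0, "wz": 0}, {"fingers": 19, "tx": 0, "ty": 0, "tz": 0, "wx": 0, "wy": 0, "wz": 0}, {"fingers": 17, "tx": 0, "ty": 0, "tz": 0, "wx": 0, "wy": 0, "wz": 0}])

```text
time: 4.2
ee_pos: [443.4, -187.8, 203.8]
orientation: [[-0.115, 0.993, 0.001], [0.993, 0.115, -0.0], [-0.0, 0.001, -1.0]]
ft_force: [0.3, -0.4, 0.3]
grip_width: 14.4
grip_force: 0.0
```

Emit:
drive_tool(deltas=[{"fingers": 10, "tx": 0, "ty": 0, "tz": 0, "wx": 0, "wy": 0, "wz": 0}, {"fingers": 5, "tx": 0, "ty": 0, "tz": 0, "wx": 0, "wy": 0, "wz": 0}, {"fingers": 0, "tx": 0, "ty": 0, "tz": 0, "wx": 0, "wy": 0, "wz": 0}, {"fingers": 0, "tx": 0, "ty": 0, "tz": 0, "wx": 0, "wy": 0, "wz": 0}])

```text
time: 4.53
ee_pos: [443.6, -187.8, 203.9]
orientation: [[-0.115, 0.993, 0.001], [0.993, 0.115, -0.0], [-0.0, 0.001, -1.0]]
ft_force: [0.0, 0.8, 5.9]
grip_width: 10.0
grip_force: 58.5
```

```bash
cat >> h.py <<'E'
def arc(z0,a,b,n=8):
    # deltas (ty fwd, tz down), cm, for bin tilt a->b
    th=np.linspace(a,b,n+1);f=-23.77*np.cos(.152+th);u=23.77*np.sin(.152+th)
    print(np.round([np.diff(f),-np.diff(u)],2).tolist(), 'total',round(f[-1]-f[0],2),round(u[0]-u[-1],2))
E
python3 -c "
from h import *
goal([442.5,-188,202])
for i in range(10): arc(0,i*.05,i*.05+.05,8)"
```

```text
t 4.53 pos [ 443.6 -187.8  203.9] d(cm) tool [-0.01 -0.11  0.19] in goal frame [-0.01 -0.11  0.19] w [0.001 0.    0.   ] F [0.  0.8 5.9] grip 10.0 58.5
[[0.02, 0.02, 0.02, 0.03, 0.03, 0.03, 0.03, 0.03], [-0.15, -0.15, -0.15, -0.15, -0.15, -0.15, -0.15, -0.15]] total 0.21 -1.17
[[0.03, 0.03, 0.03, 0.03, 0.03, 0.03, 0.04, 0.04], [-0.15, -0.15, -0.15, -0.14, -0.14, -0.14, -0.14, -0.14]] total 0.27 -1.16
[[0.04, 0.04, 0.04, 0.04, 0.04, 0.04, 0.04, 0.04], [-0.14, -0.14, -0.14, -0.14, -0.14, -0.14, -0.14, -0.14]] total 0.32 -1.14
[[0.04, 0.05, 0.05, 0.05, 0.05, 0.05, 0.05, 0.05], [-0.14, -0.14, -0.14, -0.14, -0.14, -0.14, -0.14, -0.14]] total 0.38 -1.13
[[0.05, 0.05, 0.05, 0.05, 0.06, 0.06, 0.06, 0.06], [-0.14, -0.14, -0.14, -0.14, -0.14, -0.14, -0.14, -0.14]] total 0.44 -1.1
[[0.06, 0.06, 0.06, 0.06, 0.06, 0.06, 0.06, 0.06], [-0.14, -0.14, -0.14, -0.14, -0.14, -0.13, -0.13, -0.13]] total 0.49 -1.08
[[0.07, 0.07, 0.07, 0.07, 0.07, 0.07, 0.07, 0.07], [-0.13, -0.13, -0.13, -0.13, -0.13, -0.13, -0.13, -0.13]] total 0.55 -1.06
[[0.07, 0.07, 0.07, 0.07, 0.08, 0.08, 0.08, 0.08], [-0.13, -0.13, -0.13, -0.13, -0.13, -0.13, -0.13, -0.13]] total 0.6 -1.03
[[0.08, 0.08, 0.08, 0.08, 0.08, 0.08, 0.08, 0.08], [-0.13, -0.13, -0.13, -0.12, -0.12, -0.12, -0.12, -0.12]] total 0.65 -1.0
[[0.08, 0.09, 0.09, 0.09, 0.09, 0.09, 0.09, 0.09], [-0.12, -0.12, -0.12, -0.12, -0.12, -0.12, -0.12, -0.12]] total 0.7 -0.96
```

Emit:
drive_tool(deltas=[{"fingers": 0, "tx": 0, "ty": 0.02, "tz": -0.08, "wx": 0, "wy": 0, "wz": 0}, {"fingers": 0, "tx": 0, "ty": 0.02, "tz": -0.15, "wx": 0, "wy": 0, "wz": 0}, {"fingers": 0, "tx": 0, "ty": 0.02, "tz": -0.15, "wx": 0, "wy": 0, "wz": 0}, {"fingers": 0, "tx": 0, "ty": 0.03, "tz": -0.15, "wx": 0, "wy": 0, "wz": 0}, {"fingers": 0, "tx": 0, "ty": 0.03, "tz": -0.15, "wx": 0, "wy": 0, "wz": 0}, {"fingers": 0, "tx": 0, "ty": 0.03, "tz": -0.15, "wx": 0, "wy": 0, "wz": 0}, {"fingers": 0, "tx": 0, "ty": 0.03, "tz": -0.15, "wx": 0, "wy": 0, "wz": 0}, {"fingers": 0, "tx": 0, "ty": 0.03, "tz": -0.15, "wx": 0, "wy": 0, "wz": 0}])

```text
time: 5.2
ee_pos: [445.3, -187.5, 214.7]
orientation: [[-0.115, 0.993, 0.0], [0.993, 0.115, -0.0], [-0.0, 0.0, -1.0]]
ft_force: [4.0, -1.8, -5.7]
grip_width: 9.9
grip_force: 58.3
```

```bash
cat >> h.py <<'E'
def m(p,d):
    v,u=np.mgrid[88:122,262:322];uv=np.c_[u.ravel(),v.ravel()];P=pts('top',d,uv)
    c=p[uv[:,1],uv[:,0]].astype(int);g=(np.ptp(c,axis=1)<22)
    st=g&(c.mean(1)>110)&(c.mean(1)<180)&(P[:,2]<105)&(P[:,2]>40)
    w=g&(c.mean(1)>192)&(P[:,2]<130)
    return 'floor z %.1f n %d white %d'%(np.mean(P[st,2]),st.sum(),w.sum())
def check(k):
    p,d=look('top','t'+k);print(m(p,d))
    s=env.get_state();e=np.array(s['ee_pos'])-[443.6,-187.8,203.9]
    print('t',round(s['time'],2),'fwd',round(e[0]*.993+e[1]*.115,1),'up',round(e[2],1),'tilt %.3f'%(np.arcsin((36+e[2])/237.7)-.152),'F',np.round(s['ft_force'],1),'grip',round(s['grip_width'],1))
E
python3 -c "
from h import *
z=np.load('pics/t0.npz');print(m(z['p'],z['d']))
check('a')"
```

```text
floor z 76.2 n 1272 white 3
floor z 76.6 n 1019 white 18
t 5.25 fwd 1.8 up 11.0 tilt 0.047 F [ 3.4 -2.5 -5. ] grip 9.7
```

Emit:
drive_tool(deltas=[{"fingers": 0, "tx": 0, "ty": 0.03, "tz": -0.15, "wx": 0, "wy": 0, "wz": 0}, {"fingers": 0, "tx": 0, "ty": 0.03, "tz": -0.15, "wx": 0, "wy": 0, "wz": 0}, {"fingers": 0, "tx": 0, "ty": 0.03, "tz": -0.15, "wx": 0, "wy": 0, "wz": 0}, {"fingers": 0, "tx": 0, "ty": 0.03, "tz": -0.14, "wx": 0, "wy": 0, "wz": 0}, {"fingers": 0, "tx": 0, "ty": 0.03, "tz": -0.14, "wx": 0, "wy": 0, "wz": 0}, {"fingers": 0, "tx": 0, "ty": 0.03, "tz": -0.14, "wx": 0, "wy": 0, "wz": 0}, {"fingers": 0, "tx": 0, "ty": 0.04, "tz": -0.14, "wx": 0, "wy": 0, "wz": 0}, {"fingers": 0, "tx": 0, "ty": 0.04, "tz": -0.14, "wx": 0, "wy": 0, "wz": 0}])

```text
time: 5.92
ee_pos: [447.8, -187.2, 226.3]
orientation: [[-0.115, 0.993, 0.0], [0.993, 0.115, -0.0], [-0.0, 0.0, -1.0]]
ft_force: [4.0, -1.6, -5.0]
grip_width: 10.3
grip_force: 58.4
```

```bash
python3 -c "
from h import *
check('b')"
```

```text
floor z 76.4 n 1044 white 18
t 5.97 fwd 4.3 up 22.5 tilt 0.097 F [ 3.2 -1.2 -4.1] grip 10.0
```

Emit:
drive_tool(deltas=[{"fingers": 0, "tx": 0, "ty": 0.04, "tz": -0.14, "wx": 0, "wy": 0, "wz": 0}, {"fingers": 0, "tx": 0, "ty": 0.04, "tz": -0.14, "wx": 0, "wy": 0, "wz": 0}, {"fingers": 0, "tx": 0, "ty": 0.04, "tz": -0.14, "wx": 0, "wy": 0, "wz": 0}, {"fingers": 0, "tx": 0, "ty": 0.04, "tz": -0.14, "wx": 0, "wy": 0, "wz": 0}, {"fingers": 0, "tx": 0, "ty": 0, "tz": 0, "wx": 0, "wy": 0, "wz": 0}, {"fingers": 0, "tx": 0, "ty": 0, "tz": 0, "wx": 0, "wy": 0, "wz": 0}])

```text
time: 6.47
ee_pos: [449.2, -187.0, 231.7]
orientation: [[-0.115, 0.993, -0.0], [0.993, 0.115, 0.0], [0.0, -0.0, -1.0]]
ft_force: [2.9, -1.0, -4.9]
grip_width: 10.0
grip_force: 58.5
```

```bash
python3 -c "
from h import *
check('c')"
```

```text
floor z 76.5 n 1072 white 18
t 6.52 fwd 5.6 up 27.8 tilt 0.120 F [ 3.1 -1.8 -5.6] grip 9.7
```

Emit:
drive_tool(deltas=[{"fingers": 0, "tx": 0, "ty": 0.03, "tz": -0.1, "wx": 0, "wy": 0, "wz": 0}, {"fingers": 0, "tx": 0, "ty": 0.03, "tz": -0.1, "wx": 0, "wy": 0, "wz": 0}, {"fingers": 0, "tx": 0, "ty": 0.03, "tz": -0.1, "wx": 0, "wy": 0, "wz": 0}, {"fingers": 0, "tx": 0, "ty": 0.03, "tz": -0.1, "wx": 0, "wy": 0, "wz": 0}, {"fingers": 0, "tx": 0, "ty": 0.03, "tz": -0.1, "wx": 0, "wy": 0, "wz": 0}, {"fingers": 0, "tx": 0, "ty": 0.03, "tz": -0.1, "wx": 0, "wy": 0, "wz": 0}, {"fingers": 0, "tx": 0, "ty": 0.03, "tz": -0.1, "wx": 0, "wy": 0, "wz": 0}])

```text
time: 7.1
ee_pos: [451.2, -186.7, 238.7]
orientation: [[-0.115, 0.993, -0.0], [0.993, 0.115, 0.0], [0.0, -0.0, -1.0]]
ft_force: [2.1, -1.6, -5.0]
grip_width: 9.8
grip_force: 58.5
```

```bash
python3 -c "
from h import *
check('d')"
```

```text
floor z 74.6 n 894 white 210
t 7.15 fwd 7.7 up 35.0 tilt 0.151 F [ 1.  -2.5 -4.3] grip 9.9
```

Emit:
drive_tool(deltas=[{"fingers": 0, "tx": 0, "ty": 0.03, "tz": -0.1, "wx": 0, "wy": 0, "wz": 0}, {"fingers": 0, "tx": 0, "ty": 0.03, "tz": -0.1, "wx": 0, "wy": 0, "wz": 0}, {"fingers": 0, "tx": 0, "ty": 0.03, "tz": -0.1, "wx": 0, "wy": 0, "wz": 0}, {"fingers": 0, "tx": 0, "ty": 0.03, "tz": -0.1, "wx": 0, "wy": 0, "wz": 0}, {"fingers": 0, "tx": 0, "ty": 0.04, "tz": -0.1, "wx": 0, "wy": 0, "wz": 0}, {"fingers": 0, "tx": 0, "ty": 0.04, "tz": -0.1, "wx": 0, "wy": 0, "wz": 0}, {"fingers": 0, "tx": 0, "ty": 0.04, "tz": -0.1, "wx": 0, "wy": 0, "wz": 0}])

```text
time: 7.73
ee_pos: [453.5, -186.5, 245.8]
orientation: [[-0.115, 0.993, -0.001], [0.993, 0.115, 0.0], [0.0, -0.001, -1.0]]
ft_force: [-1.7, -2.4, -4.2]
grip_width: 10.1
grip_force: 58.5
```

```bash
python3 -c "
from h import *
check('e')"
```

```text
floor z 70.3 n 964 white 278
t 7.78 fwd 10.0 up 42.0 tilt 0.182 F [-1.1 -0.8 -2. ] grip 9.9
```

```bash
python3 -c "
from h import *
a,_=look('scene','s2');b=np.load('pics/te.npz')['p']
A=cv2.resize(a[170:370,220:430],None,fx=1.8,fy=1.8);B=cv2.resize(b[70:270,230:430],None,fx=1.8,fy=1.8)
cv2.imwrite('pics/c2.png',np.hstack([A,B])[:,:,::-1]);check('f')"
```

```text
floor z 70.6 n 939 white 279
t 7.88 fwd 9.9 up 41.8 tilt 0.181 F [-1.1 -1.5 -2.8] grip 9.8
```

View pics/c2.png

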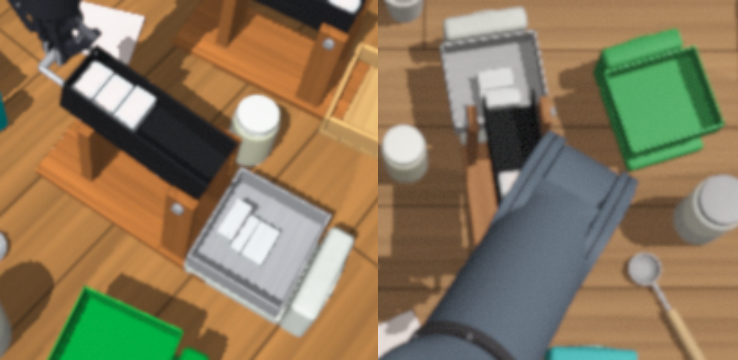

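The crop shows the bin's front half empty, three tins left at the rear (c2 115,95) and three white tops in the pan at (250,235). I lower the bin now.

Emit:
drive_tool(deltas=[{"fingers": 0, "tx": 0, "ty": -0.02, "tz": 0.06, "wx": 0, "wy": 0, "wz": 0}, {"fingers": 0, "tx": 0, "ty": -0.04, "tz": 0.12, "wx": 0, "wy": 0, "wz": 0}, {"fingers": 0, "tx": 0, "ty": -0.04, "tz": 0.14, "wx": 0, "wy": 0, "wz": 0}, {"fingers": 0, "tx": 0, "ty": -0.04, "tz": 0.14, "wx": 0, "wy": 0, "wz": 0}, {"fingers": 0, "tx": 0, "ty": -0.04, "tz": 0.14, "wx": 0, "wy": 0, "wz": 0}, {"fingers": 0, "tx": 0, "ty": -0.04, "tz": 0.14, "wx": 0, "wy": 0, "wz": 0}, {"fingers": 0, "tx": 0, "ty": -0.04, "tz": 0.14, "wx": 0, "wy": 0, "wz": 0}, {"fingers": 0, "tx": 0, "ty": -0.04, "tz": 0.14, "wx": 0, "wy": 0, "wz": 0}])

```text
time: 8.55
ee_pos: [450.3, -186.9, 235.3]
orientation: [[-0.114, 0.993, -0.001], [0.993, 0.114, 0.0], [0.0, -0.001, -1.0]]
ft_force: [-5.2, -2.0, -1.3]
grip_width: 9.6
grip_force: 58.8
```

```bash
python3 -c "
from h import *
check('g')
# pan rim / depths: differences t0 vs now over the pan, gray in both
a=np.load('pics/t0.npz');b=np.load('pics/tg.npz')
v,u=np.mgrid[92:112,272:316];uv=np.c_[u.ravel(),v.ravel()]
d=pts('top',a['d'],uv)[:,2]-pts('top',b['d'],uv)[:,2]
print(np.round(np.median(d.reshape(u.shape).reshape(5,4,11,4),axis=(1,3))))"
```

```text
floor z 70.7 n 911 white 275
t 8.6 fwd 6.6 up 31.2 tilt 0.134 F [-4.8 -1.2 -2.1] grip 9.7
[[ 4.  2.  1.  1. -0.  2.  3.  8.  9. 15. 12.]
 [ 8.  6. 12. 14. 12. 15. 17. 12. 16. 14. 15.]
 [15. 14. 13. 16. 13. 15. 14. 14. 15. 13. 14.]
 [15. 14. 13. 15. 16. 14. 13. 14. 15. 15. 15.]
 [15. 16. 14.  9. -6. -7. -7. -8. 13. 14. 14.]]
```

The pan has sunk 14–15 mm, which is three tins. I continue lowering.

Emit:
drive_tool(deltas=[{"fingers": 0, "tx": 0, "ty": -0.04, "tz": 0.14, "wx": 0, "wy": 0, "wz": 0}, {"fingers": 0, "tx": 0, "ty": -0.04, "tz": 0.14, "wx": 0, "wy": 0, "wz": 0}, {"fingers": 0, "tx": 0, "ty": -0.04, "tz": 0.14, "wx": 0, "wy": 0, "wz": 0}, {"fingers": 0, "tx": 0, "ty": -0.03, "tz": 0.14, "wx": 0, "wy": 0, "wz": 0}, {"fingers": 0, "tx": 0, "ty": -0.03, "tz": 0.14, "wx": 0, "wy": 0, "wz": 0}, {"fingers": 0, "tx": 0, "ty": -0.03, "tz": 0.14, "wx": 0, "wy": 0, "wz": 0}, {"fingers": 0, "tx": 0, "ty": -0.03, "tz": 0.14, "wx": 0, "wy": 0, "wz": 0}, {"fingers": 0, "tx": 0, "ty": -0.03, "tz": 0.14, "wx": 0, "wy": 0, "wz": 0}])

```text
time: 9.27
ee_pos: [447.4, -187.2, 224.1]
orientation: [[-0.114, 0.993, -0.001], [0.993, 0.114, 0.0], [0.0, -0.001, -1.0]]
ft_force: [-7.2, -1.1, 0.6]
grip_width: 9.9
grip_force: 59.0
```

Emit:
drive_tool(deltas=[{"fingers": 0, "tx": 0, "ty": -0.03, "tz": 0.14, "wx": 0, "wy": 0, "wz": 0}, {"fingers": 0, "tx": 0, "ty": -0.03, "tz": 0.14, "wx": 0, "wy": 0, "wz": 0}, {"fingers": 0, "tx": 0, "ty": -0.03, "tz": 0.14, "wx": 0, "wy": 0, "wz": 0}, {"fingers": 0, "tx": 0, "ty": -0.03, "tz": 0.14, "wx": 0, "wy": 0, "wz": 0}, {"fingers": 0, "tx": 0, "ty": -0.03, "tz": 0.14, "wx": 0, "wy": 0, "wz": 0}, {"fingers": 0, "tx": 0, "ty": -0.03, "tz": 0.14, "wx": 0, "wy": 0, "wz": 0}, {"fingers": 0, "tx": 0, "ty": -0.03, "tz": 0.14, "wx": 0, "wy": 0, "wz": 0}, {"fingers": 0, "tx": 0, "ty": -0.03, "tz": 0.1, "wx": 0, "wy": 0, "wz": 0}])

```text
time: 9.93
ee_pos: [445.1, -187.5, 213.2]
orientation: [[-0.114, 0.993, -0.001], [0.993, 0.114, 0.0], [0.0, -0.001, -1.0]]
ft_force: [-5.2, -1.0, -1.0]
grip_width: 9.8
grip_force: 59.5
```

```bash
python3 -c "
from h import *
check('h')"
```

```text
floor z 71.4 n 849 white 279
t 9.98 fwd 1.5 up 9.2 tilt 0.039 F [-5.1 -1.6 -0.8] grip 9.8
```

Emit:
drive_tool(deltas=[{"fingers": 0, "tx": 0, "ty": -0.02, "tz": 0.1, "wx": 0, "wy": 0, "wz": 0}, {"fingers": 0, "tx": 0, "ty": -0.02, "tz": 0.1, "wx": 0, "wy": 0, "wz": 0}, {"fingers": 0, "tx": 0, "ty": -0.02, "tz": 0.1, "wx": 0, "wy": 0, "wz": 0}, {"fingers": 0, "tx": 0, "ty": -0.02, "tz": 0.1, "wx": 0, "wy": 0, "wz": 0}, {"fingers": 0, "tx": 0, "ty": -0.02, "tz": 0.1, "wx": 0, "wy": 0, "wz": 0}, {"fingers": 0, "tx": 0, "ty": -0.02, "tz": 0.1, "wx": 0, "wy": 0, "wz": 0}, {"fingers": 0, "tx": 0, "ty": -0.02, "tz": 0.1, "wx": 0, "wy": 0, "wz": 0}, {"fingers": 0, "tx": 0, "ty": 0, "tz": 0.05, "wx": 0, "wy": 0, "wz": 0}])

```text
time: 10.65
ee_pos: [443.9, -187.7, 205.8]
orientation: [[-0.114, 0.993, -0.001], [0.993, 0.114, 0.0], [0.0, -0.001, -1.0]]
ft_force: [-6.6, -2.5, -0.3]
grip_width: 9.9
grip_force: 59.6
```

Emit:
drive_tool(deltas=[{"fingers": 0, "tx": 0, "ty": 0, "tz": 0.05, "wx": 0, "wy": 0, "wz": 0}, {"fingers": 0, "tx": 0, "ty": 0, "tz": 0.05, "wx": 0, "wy": 0, "wz": 0}, {"fingers": 0, "tx": 0, "ty": 0, "tz": 0.03, "wx": 0, "wy": 0, "wz": 0}, {"fingers": 0, "tx": 0, "ty": 0, "tz": 0.0, "wx": 0, "wy": 0, "wz": 0}])

```text
time: 10.98
ee_pos: [443.7, -187.7, 204.5]
orientation: [[-0.114, 0.993, -0.001], [0.993, 0.114, 0.0], [0.0, -0.001, -1.0]]
ft_force: [-7.1, -1.7, -0.8]
grip_width: 9.7
grip_force: 59.6
```

Emit:
drive_tool(deltas=[{"fingers": 0, "tx": 0, "ty": 0, "tz": 0.04, "wx": 0, "wy": 0, "wz": 0}, {"fingers": 0, "tx": 0, "ty": 0, "tz": 0.04, "wx": 0, "wy": 0, "wz": 0}, {"fingers": 0, "tx": 0, "ty": 0, "tz": 0.02, "wx": 0, "wy": 0, "wz": 0}, {"fingers": 0, "tx": 0, "ty": 0, "tz": 0, "wx": 0, "wy": 0, "wz": 0}])

```text
time: 11.32
ee_pos: [443.6, -187.7, 203.9]
orientation: [[-0.114, 0.993, -0.001], [0.993, 0.114, 0.0], [0.0, -0.001, -1.0]]
ft_force: [-8.4, -0.8, 6.5]
grip_width: 10.1
grip_force: 60.9
```

Emit:
drive_tool(deltas=[{"fingers": 15, "tx": 0, "ty": 0, "tz": 0, "wx": 0, "wy": 0, "wz": 0}, {"fingers": 20, "tx": 0, "ty": 0, "tz": 0, "wx": 0, "wy": 0, "wz": 0}, {"fingers": 30, "tx": 0, "ty": 0, "tz": 0, "wx": 0, "wy": 0, "wz": 0}, {"fingers": 40, "tx": 0, "ty": 0, "tz": 0, "wx": 0, "wy": 0, "wz": 0}, {"fingers": 40, "tx": 0, "ty": 0, "tz": 0, "wx": 0, "wy": 0, "wz": 0}, {"fingers": 40, "tx": 0, "ty": 0, "tz": 0, "wx": 0, "wy": 0, "wz": 0}])

```text
time: 11.82
ee_pos: [444.8, -187.5, 203.8]
orientation: [[-0.115, 0.993, 0.001], [0.993, 0.115, -0.0], [-0.0, 0.001, -1.0]]
ft_force: [0.1, 0.2, -0.2]
grip_width: 34.2
grip_force: 0.0
```

Emit:
drive_tool(deltas=[{"fingers": 40, "tx": 0, "ty": 0, "tz": -0.5, "wx": 0, "wy": 0, "wz": 0}, {"fingers": 40, "tx": 0, "ty": 0, "tz": -1, "wx": 0, "wy": 0, "wz": 0}, {"fingers": 40, "tx": 0, "ty": 0, "tz": -1.5, "wx": 0, "wy": 0, "wz": 0}, {"fingers": 40, "tx": 0, "ty": 0, "tz": -2, "wx": 0, "wy": 0, "wz": 0}, {"fingers": 40, "tx": 0, "ty": 0, "tz": -2, "wx": 0, "wy": 0, "wz": 0}, {"fingers": 40, "tx": 0, "ty": 0, "tz": -2, "wx": 0, "wy": 0, "wz": 0}, {"fingers": 40, "tx": 0, "ty": 0, "tz": -1, "wx": 0, "wy": 0, "wz": 0}, {"fingers": 40, "tx": 0, "ty": 0, "tz": 0, "wx": 0, "wy": 0, "wz": 0}])

```text
time: 12.48
ee_pos: [445.4, -188.2, 306.1]
orientation: [[-0.115, 0.993, 0.004], [0.993, 0.115, -0.001], [-0.001, 0.004, -1.0]]
ft_force: [0.8, 0.1, -0.6]
grip_width: 34.2
grip_force: 0.0
```

```bash
python3 -c "
from h import *
check('i')
a,_=look('scene','s3')
cv2.imwrite('pics/c3.png',cv2.resize(a[120:370,200:480],None,fx=2,fy=2)[:,:,::-1])"
```

```text
floor z 68.6 n 1183 white 264
t 12.53 fwd 1.3 up 100.8 tilt 0.461 F [ 0.3  0.5 -0.4] grip 34.2
```

View pics/c3.png

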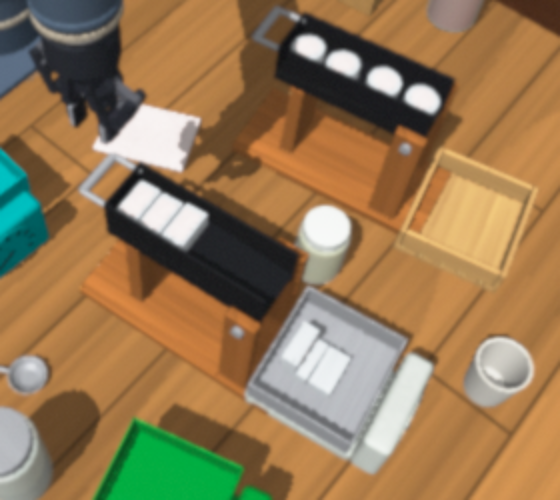

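The bin is level and free with three tins at its rear (c3 165,215). Three tins lie in the pan (320,355), and the other bin is untouched.

```bash
python3 -c "
from plant import env
print(env.job_done())"
```

```text
the job is handed in; nothing more can be done
None
```

The job is handed in: three of the six rectangular tins lie in the scale pan, that bin is back at level and released, and the round-tin bin was not touched (12.5 s of the 51 s used).

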